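# Weigh two paint pots and stow the fuller one

### The arm

A 6-joint arm with a two-finger parallel gripper is mounted at the origin on the work surface. World frame = base frame: x ahead of the robot, y to its left, z up, the work surface at z = 0. Lengths are in mm, angles in rad, forces in N, time in s.
With the tool pointing down it reaches from about 300 to 850 mm from the base axis. Payload 4.2 kg.
Tool frame: the origin (TCP) lies between the finger pads, 19 mm behind the fingertips; this is the grasp point; z points along the fingers, y is the line along which they close (so a half turn about z gives the same grasp; the last joint's range is limited). The gripper opens to 91 mm and grips with 3 to 60 N. Pads are 32 mm wide; open, the fingers measure 118 mm over their backs; the gripper's body (76 mm by 178 mm) begins 60 mm behind the grasp point.
Start: joints at [1.093, 0.32, 1.565, -0, 1.257, -0.02], TCP at [254.14, 515.804, 232.776] pointing down, gripper open.
Joint ranges: [-3.11, 3.11], [-0.84, 2.01], [0.21, 2.61], [-1.34, 4.49], [0.05, 2.63], [-2.56, 2.56]. Speed limits (rad/s): [2.57, 2.57, 3.14, 3.14, 3.14, 3.14].

### API

Orientations are given as [roll, pitch, yaw] about the fixed x, y, z axes, in that order (R = Rz(yaw) Ry(pitch) Rx(roll)).
In Python, from station import r gives the robot as it stands. Calls block until the motion is done:
- r.move_to(position, orientation): joint-space move of the TCP to a pose.
- r.movel(position, rotation=None, vel=150): straight line of the TCP; rotation=None keeps the orientation; vel is the mean speed in mm/s.
- r.goto_joints(angles): joint-space move.
- r.grip(opening, effort=None): opening from 0.0 (shut) to 1.0 (fully open); effort is the grip in N (None keeps the last); returns when the fingers have stopped.
- r.hold(seconds).
- r.ik(position, orientation): joint angles nearest the present ones, or None.
- r.get_state(): the state.
- r.grab_frame(name): name is "scene" or "top" or "wrist"; returns the picture (400x640x3 uint8, red, green, blue); there is no depth.
- r.camera_params(name): a dict with "intrinsics" (3x3 intrinsics, pixels), "k1" (the pictures are not rectified: a ray, as slopes to the right and down, at radius r is drawn at 1 + k1 r^2 times it, then the intrinsics apply), "R" (3x3) and "t" (3): a world point X has camera coordinates R X + t; the wrist camera has in their place "T_tool_cam" (4x4, takes a point from camera to tool coordinates, whose origin is the TCP and whose axes are the flange's). Camera axes: x right, y down, z forward; pixel columns grow to the right and rows downward; lengths in mm; the calibration is good to about 2 mm. A picture is of the moment at which its call begins: read the wrist's pose just before it. camera_params takes no time and is no camera call.
A pose or a line that the arm cannot do raises r.PlanningError and nothing moves.
- r.close_job(): hands the job in; it is judged then, once.
The state is a dict: "time_s": time; "joint_pos": joint angles; "joint_velocities": joint speeds; "joint_efforts": joint torques, N m; "eef_pos": TCP position; "eef_rot": TCP orientation; "contact_force": force on the tool from outside, world axes, zero at the start; "ft_torque": the same for the moment, N m; "finger_gap": opening from 0.0 (shut) to 1.0 (fully open); "finger_force": force on a finger pad.
Only numpy, scipy, OpenCV 4.12 (cv2) and the standard library are available. Lean on these libraries where they do the work, as an engineer would, in place of code of your own. Each camera call takes 0.05 s, during which the arm holds its last target. There are 200 camera calls.

### The job

One of the two look-alike blue-lidded pots has more colour left in it: stand one on each pan of the balance, let go of both and see which side drops. Slide the pot that dropped along the channel of the keeper bay, press it home against the red stop with about 10 N for a moment (15 N would be too much) and leave it there against the stop, upright on the channel floor. Leave the lighter pot standing on its pan, do not press hard on the pans, and do not disturb the other things on the table.

Things in the scene. Friction and masses are not known exactly. Their poses are not given: they have to be found in the camera images.
- pot_a: One of two identical-looking pots: plain upright cylinder, diameter 42 mm, 60 mm high, white with a blue lid (top 20 mm), sealed round a hard cake of colour. Weigh 80 to 135 g; either one is 30 g or more heavier. Origin: centre of the underside, z up. Starts upright on the table, on the robot's left. Good grip: from above, TCP about 38 mm above the underside, 60 N or more.
- pot_b: One of two identical-looking pots: plain upright cylinder, diameter 42 mm, 60 mm high, white with a blue lid (top 20 mm), sealed round a hard cake of colour. Weigh 80 to 135 g; either one is 30 g or more heavier. Origin: centre of the underside, z up. Starts upright on the table, on the robot's left. Good grip: from above, TCP about 38 mm above the underside, 60 N or more.
- balance: Pivot balance, fixed: green base (110 mm in x, 200 mm in y, posts to 75 mm high) with a brass beam along its y axis. Origin: underside of the base, on the table below the pivot; y points to the left pan. Pan centres 110 mm either side of the pivot; pan tops 89 mm above the table when level, nothing of the balance higher.
- beam (a joint): Tip of the beam in rad, from -0.12 to 0.12 (stops), 0 when level and empty: positive means the left pan has dropped, negative the right pan. Damped; settles within about 1.5 s.
- pan_left: Left weighing pan (+ y end of the beam): a flat aluminium disc without a rim, diameter 64 mm, 4 mm thick, that stays level as the beam tips. It moves freely: one pot alone takes it to its lowest position, 13 mm below level; the other one is then 13 mm above level. Origin: on its hinge, 24 mm below the top face.
- pan_right: Right weighing pan (- y end of the beam): a flat aluminium disc without a rim, diameter 64 mm, 4 mm thick, that stays level as the beam tips. It moves freely: one pot alone takes it to its lowest position, 13 mm below level; the other one is then 13 mm above level. Origin: on its hinge, 24 mm below the top face.
- pan_left_top (a point): Centre of the top face of the left pan, where a pot stands. z up.
- pan_right_top (a point): Centre of the top face of the right pan, where a pot stands. z up.
- bay: Keeper bay: fixed plywood board, 8 mm thick (floor 8 mm above the table), 115 mm wide, from x = -110 to 110 mm, with a channel along its x axis. Origin: on the table under the channel's axis; x points into the channel, toward the stop. Channel walls stand 14 mm above the floor; the right (-y) one is fixed, face at y = -23.5 mm. A pot that is home has its origin at x = 31 to 55, z = 8 mm.
- bay_mouth (a point): On the channel axis at floor height, on the open floor in front of the channel (x = -85 mm in the bay's frame): room to set a pot down and slide it in along the bay's x. Splayed lead-ins start 27 mm further in, the straight channel 50 mm further in, the stop's face 137 to 161 mm further in.
- cheek_face (a point): Aluminium left wall of the channel, sprung inwards; the point lies on its face, mid-length, at half its height. Free face 19 mm left of the axis, yields up to 8 mm (2.5 N at 2 mm). A pot slid in along the axis pushes it 2 mm out and drags with 1 to 4 N (felt at the wrist on top of any push) and may lean back a few mm in the grip. The cheek grips a pot that is let go.
- bay_stop: Rail of the red end stop, fixed. Origin: on the channel axis at floor height, x = 52 mm in the bay's frame; x points on, away from the channel. A rigid red block, 36 mm wide, 26 mm high, is clamped on it, face 0 to 24 mm beyond this origin, set differently each time and not measured: find it by feel. A feeler pin (0.4 N) stands 4 mm out of the face and sinks into it.
- brush: paint brush, about 190 mm long, lying on the table in front of the balance: a bystander
- white_jar: white jar, diameter 76 mm, 85 mm high, behind the balance: a bystander
- dropper: slim bottle with a black cap, diameter 36 mm, 110 mm high: a bystander
- red_cup: red plastic cup, diameter 80 mm, 100 mm high: a bystander
- wash_bowl: blue bowl, diameter 110 mm, 45 mm high: a bystander
- tin: round metal tin, diameter 68 mm, 60 mm high: a bystander
- tape_core: orange disc, diameter 72 mm, 22 mm high: a bystander
Things that resemble listed ones, but are neither listed nor needed, are in the scene too. What is shaped like the pot_b but orange or pink is not meant.

How it is judged:
By the outcome, as a careful person would: the job done as asked, in the order asked, and still so for the second after the job is handed in, with the robot touching nothing.
It also fails if it takes over 72 s, if anything falls off the work surface, if the arm or the gripper's body presses on something with over 40 N, if the wrist force passes 120 N, or if a joint passes its speed limit or range.

## Working session

There is one attempt and no reset: what is moved stays moved. The work goes in short steps, each a Python script; the robot and the scene stay as the last script left them, time stands still between calls to the robot, and variables do not carry over. Pictures are saved under pics/ and viewed, at most 10 in all, crops included, and the job is handed in when it is done.

```bash
mkdir -p pics; ls; python3 - <<'E'
from station import r
import cv2,numpy as np
for n in ("scene","top"):
    f=r.grab_frame(n); cv2.imwrite(f"pics/{n}0.png",f[:,:,::-1])
    p=r.camera_params(n); print(n,{k:np.round(v,3).tolist() for k,v in p.items()})
print({k:np.round(v,3).tolist() for k,v in r.camera_params("wrist").items()})
print(r.get_state())
E
```

```text
pics
scene {'intrinsics': [[516.22, 0.0, 316.96], [0.0, 516.22, 200.944], [0.0, 0.0, 1.0]], 'k1': -0.039, 'R': [[0.328, 0.945, 0.017], [0.504, -0.159, -0.849], [-0.799, 0.287, -0.528]], 't': [-240.207, -200.466, 1831.796]}
top {'intrinsics': [[500.237, 0.0, 312.055], [0.0, 500.237, 197.845], [0.0, 0.0, 1.0]], 'k1': -0.015, 'R': [[-0.011, -1.0, -0.028], [-0.984, 0.016, -0.176], [0.176, 0.026, -0.984]], 't': [72.347, 583.169, 1443.004]}
{'intrinsics': [[345.109, 0.0, 320.942], [0.0, 345.109, 197.997], [0.0, 0.0, 1.0]], 'k1': -0.037, 'T_tool_cam': [[-0.001, -0.965, -0.263, 74.027], [1.0, -0.001, -0.001, 0.999], [0.0, -0.263, 0.965, -154.172], [0.0, 0.0, 0.0, 1.0]]}
{'time_s': 0.1, 'joint_pos': array([ 1.09302394e+00,  3.20223047e-01,  1.56554314e+00, -7.00744126e-06,
        1.25738215e+00, -2.00049736e-02]), 'joint_velocities': array([-2.64038470e-04, -1.57938373e-03, -4.98176409e-03,  8.96111681e-05,
       -1.30085027e-04, -5.36445793e-04]), 'joint_efforts': array([ 2.86483737e-04, -4.13330269e+01, -2.32509327e+01,  7.29595986e-02,
        4.21622931e-02, -3.30675732e-05]), 'eef_pos': array([253.93317126, 515.43033342, 232.01254453]), 'eef_rot': array([-3.14003714e+00, -2.44580013e-05,  2.68382739e+00]), 'contact_force': array([-0.48164901, -0.47552805,  0.30543781]), 'ft_torque': array([0.02476543, 0.00375336, 0.0257634 ]), 'finger_force': 0.0, 'finger_gap': 1.000873276720053}
```

View pics/top0.png

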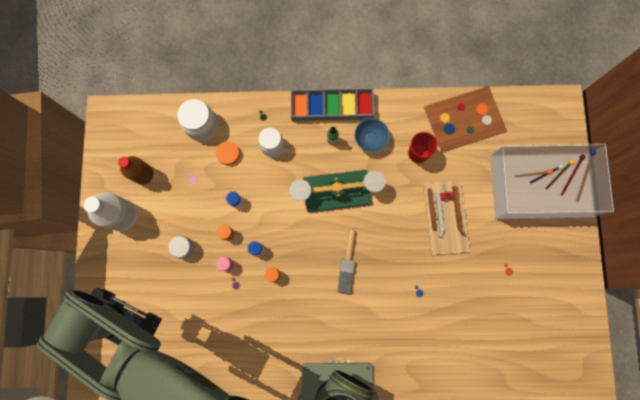

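View pics/scene0.png

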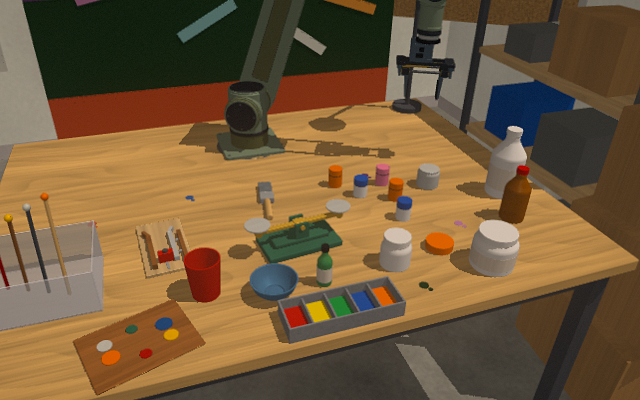

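The top view shows blue-lidded pots at (233,199) and (255,248). The look-alikes are orange at (225,232) and (272,274), and pink at (223,264). The pans are at (301,190) and (374,181), the bay is near (447,218), and its red stop is at (447,196). The two blue-lidded ones fit the description. I'll localise them coarsely, then confirm from the wrist camera.

```bash
cat > h.py <<'E'
from station import r
import cv2, numpy as np
from scipy.spatial.transform import Rotation as Ro
def rot(rpy): return Ro.from_euler('xyz',rpy).as_matrix()
def grab(n,save=None):
    s=r.get_state(); f=r.grab_frame(n); p=r.camera_params(n)
    if n=="wrist":
        T=np.eye(4);T[:3,:3]=rot(s['eef_rot']);T[:3,3]=s['eef_pos'];T=T@p['T_tool_cam']
        Rw,c=T[:3,:3],T[:3,3]
    else: Rw=np.array(p['R']).T; c=-Rw@np.array(p['t'])
    if save: cv2.imwrite(f"pics/{save}.png",f[:,:,::-1])
    return f,(np.array(p['intrinsics']),p['k1'],Rw,c)
def ray(cam,uv):
    K,k1,Rw,c=cam
    x=cv2.undistortPoints(np.array([[uv]],float),K,np.array([k1,0,0,0.]))[0,0]
    return c,Rw@np.array([x[0],x[1],1])
def onz(cam,uv,z):
    c,d=ray(cam,uv); return c+d*(z-c[2])/d[2]
def proj(cam,X):
    K,k1,Rw,c=cam
    x=Rw.T@(np.array(X,float)-c); x=x[:2]/x[2]; x=x*(1+k1*(x@x)); return K[:2,:2]@x+K[:2,2]
def hsv(f): return cv2.cvtColor(f,cv2.COLOR_RGB2HSV)
def blobs(m,amin=20,amax=1e9):
    n,l,st,ce=cv2.connectedComponentsWithStats(m.astype(np.uint8))
    return [(ce[i],st[i],l==i) for i in range(1,n) if amin<st[i][4]<amax]
def blue(f):
    h=hsv(f); return cv2.inRange(h,(105,120,50),(125,255,255))>0
E
python3 - <<'E'
from h import *
f=cv2.imread('pics/top0.png')[:,:,::-1].copy()
p=r.camera_params("top");Rw=np.array(p['R']).T;cam=(np.array(p['intrinsics']),p['k1'],Rw,-Rw@np.array(p['t']))
for c,s,_ in blobs(blue(f)): print('blue',c.round(1),s[4],onz(cam,c,60).round())
for n,uv,z in [('panL',(301,190),89),('panR',(374,181),89),('stop',(447,196),30),('bay mouth',(449,250),8),('bay NL',(433,254),8),('bay NR',(469,252),8),('FL',(428,186),8),('FR',(463,184),8)]: print(n,onz(cam,uv,z).round())
E
```

```text
blue [315.6 104.1] 256 [876.  50.  60.]
blue [449.1 128.5] 61 [ 789. -353.   60.]
blue [233.  198.4] 121 [585. 301.  60.]
blue [254.7 248. ] 127 [436. 234.  60.]
panL [601.  96.  89.]
panR [ 625. -118.   89.]
stop [ 587. -342.   30.]
bay mouth [ 426. -344.    8.]
bay NL [ 415. -296.    8.]
bay NR [ 419. -404.    8.]
FL [ 623. -291.    8.]
FR [ 628. -399.    8.]
```

```bash
python3 - <<'E'
from h import *
r.move_to([500,265,260],[np.pi,0,0])
f,cam=grab("wrist","w1")
print(r.get_state()['time_s'],r.get_state()['eef_pos'])
for c,s,_ in blobs(blue(f),100): print('blue',c.round(1),s.tolist(),onz(cam,c,60).round(1))
E
```

```text
1.9417 [499.71470332 265.48193585 259.91677499]
blue [282.8  89.2] [262, 68, 42, 43, 1397] [588.6 303.7  60. ]
blue [346.5 230.4] [329, 211, 37, 40, 1148] [440.9 238.3  60. ]
```

View pics/w1.png

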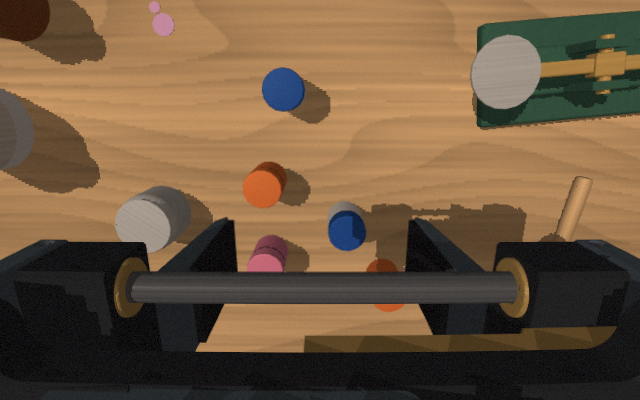

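The wrist view confirms the two blue-lidded pots at (283,89) and (346,230). The orange ones at (264,188) and (385,285) and the pink one at (267,260) are ruled out by colour. The left pan is at (507,72). Next I'll refine the first pot's position and grasp it.

```bash
cat >> h.py <<'E'
DN=[np.pi,0,0]
def lid(cam,f,guess,z):
    u=proj(cam,[guess[0],guess[1],z])
    b=min(blobs(blue(f),200),key=lambda b:np.hypot(*(b[0]-u)))
    cn=max(cv2.findContours(b[2].astype(np.uint8),cv2.RETR_EXTERNAL,cv2.CHAIN_APPROX_NONE)[0],key=len)
    (c,rad)=cv2.minEnclosingCircle(cn)
    print('lid',np.round(c,1),round(rad,1),b[1].tolist()); return onz(cam,c,z)
def st(): 
    s=r.get_state(); print('t',round(s['time_s'],2),s['eef_pos'].round(1),'F',s['contact_force'].round(2),'gap',round(s['finger_gap']*91,1),'ff',round(s['finger_force'],1)); return s
E
python3 - <<'E'
from h import *
r.movel([525,303,150],vel=250)
f,cam=grab("wrist")
p=lid(cam,f,(588,303),60); print(p)
r.movel([p[0],p[1],110],vel=250); r.movel([p[0],p[1],38],vel=150)
r.grip(0.3,60); st()
r.movel([p[0],p[1],170],vel=200); st()
r.movel([545,150,200],vel=300)
f,cam=grab("wrist","w2"); st()
E
```

```text
lid [321.1 120.8] 29.9 [292, 91, 59, 60, 2741]
[588.93513496 304.02849276  60.        ]
t 4.53 [588.9 303.9  38. ] F [-1.11 -0.04  0.14] gap 41.2 ff 60.0
t 5.33 [588.1 303.6 168.6] F [-0.68  0.03 -1.15] gap 41.0 ff 60.0
t 6.08 [545.1 150.9 199.1] F [ 0.12 -0.67 -0.67] gap 40.9 ff 60.0
```

View pics/w2.png

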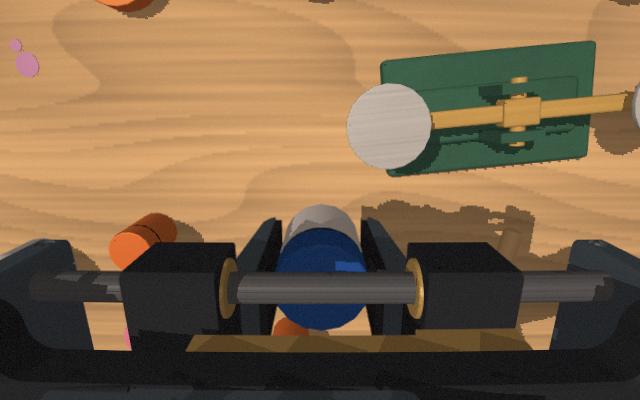

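The held pot is upright in the fingers. The left pan is a grey disc at (390,126). I'll measure it and place the pot.

```bash
cat >> h.py <<'E'
def pan(cam,f,guess,z):
    u=proj(cam,[guess[0],guess[1],z]); h=hsv(f)
    m=cv2.morphologyEx(((h[...,1]<60)&(h[...,2]>110)).astype(np.uint8),cv2.MORPH_OPEN,np.ones((5,5)))
    b=min(blobs(m,300),key=lambda b:np.hypot(*(b[0]-u)))
    cn=max(cv2.findContours(b[2].astype(np.uint8),cv2.RETR_EXTERNAL,cv2.CHAIN_APPROX_NONE)[0],key=len)
    pts=np.array([onz(cam,q[0],z)[:2] for q in cn],np.float32)
    c,rad=cv2.minEnclosingCircle(pts); print('pan',b[0].round(1),b[1].tolist(),np.round(c,1),round(rad,1)); return np.array(c)
E
python3 - <<'E'
from h import *
f=cv2.imread('pics/w2.png')[:,:,::-1].copy()
_,cam=grab("wrist")
c=pan(cam,f,(602,98),89)
if np.hypot(*(c-[602,98]))<12:
    r.movel([c[0],c[1],150],vel=200)
    # look once more from straight above is blocked; lower to floating pan
    r.movel([c[0],c[1],89+38+2],vel=100); st()
    r.movel([c[0],c[1],77.5+38],vel=40); st()
E
```

```text
pan [388.7 125.6] [347, 83, 84, 86, 5671] [603.2 100.6] 32.0
t 7.09 [602.6 101.2 129.3] F [-0.41 -0.87 -0.83] gap 41.0 ff 60.0
t 7.58 [603.1 100.5 115.2] F [ 0.01  0.1  -1.67] gap 41.3 ff 60.0
```

```bash
python3 - <<'E'
from h import *
r.grip(0.8); st()
r.movel([603.2,100.6,190],vel=200)
r.movel([530,120,195],vel=300)
f,cam=grab("wrist","w3")
print(lid(cam,f,(603,100),136))
r.movel([375,238,150],vel=400)
f,cam=grab("wrist")
p=lid(cam,f,(441,238),60); print(p)
if np.hypot(p[0]-441,p[1]-238)<8:
    r.movel([p[0],p[1],105],vel=250); r.movel([p[0],p[1],38],vel=150)
    r.grip(0.3,60); st()
    r.movel([p[0],p[1],175],vel=200); st()
    r.movel([550,-60,215],vel=300)
    f,cam=grab("wrist","w4"); st()
    pan(cam,f,(626,-118),102)
E
```

```text
t 8.23 [603.2 100.6 115.6] F [0.57 0.51 0.43] gap 72.8 ff 0.0
lid [354. 104.] 35.5 [320, 69, 70, 71, 3819]
[603.36921592 101.20308772 136.        ]
lid [323.6 121.9] 30.1 [294, 92, 59, 60, 2757]
[438.72390327 237.43728853  60.        ]
t 11.56 [438.9 237.4  38.3] F [-0.27 -1.57  3.26] gap 40.6 ff 60.0
t 12.39 [437.8 237.  173.8] F [-0.24 -0.42 -1.46] gap 40.8 ff 60.0
t 13.66 [549.3 -58.7 214.5] F [-0.46 -0.13 -2.01] gap 40.8 ff 60.0
pan [400.9 100.4] [359, 57, 85, 88, 5868] [ 625.8 -117.7] 32.2
```

```bash
python3 -c "
import cv2,numpy as np
cv2.imwrite('pics/w34.png',np.vstack([cv2.imread('pics/w3.png')[:300],cv2.imread('pics/w4.png')[:300]]))"
```

```text
(no output)
```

View pics/w34.png

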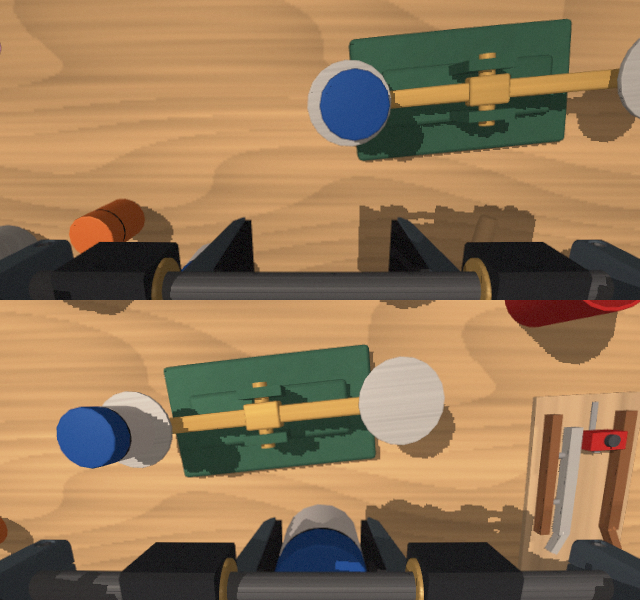

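Pot A stands centred on the left pan (lid at (354,104) in the upper half). The right pan is raised, at (401,100) in the lower half. I'll place pot B there.

```bash
python3 - <<'E'
from h import *
x,y=625.5,-117.7
r.movel([x,y,160],vel=200); r.movel([x,y,143],vel=80); st()
r.movel([x,y,101+38],vel=30); st()
r.grip(0.8); st()
r.movel([x,y,200],vel=200)
r.movel([540,-20,240],vel=250)
r.hold(0.6)
f,cam=grab("wrist","w5"); st()
for g,z in (((603,101),149),((625,-118),149)):
    for zz in (136,149,162): print(zz,lid(cam,f,g,zz).round(1))
g,camt=grab("top","t5")
E
```

```text
t 14.72 [ 624.9 -117.3  143. ] F [ 0.08 -0.3  -1.43] gap 40.9 ff 60.0
t 15.01 [ 625.6 -117.6  139.2] F [ 0.29 -0.46 -0.48] gap 40.8 ff 60.0
t 15.67 [ 625.5 -117.7  139. ] F [ 0.46  0.36 -0.36] gap 72.9 ff 0.0
t 17.47 [540. -20. 240.] F [ 0.14  0.3  -0.55] gap 73.2 ff 0.0
lid [145.  122.5] 36.3 [110, 92, 71, 63, 3517]
136 [602.6 110.8 136. ]
lid [145.  122.5] 36.3 [110, 92, 71, 63, 3517]
149 [603.2 104.2 149. ]
lid [145.  122.5] 36.3 [110, 92, 71, 63, 3517]
162 [603.9  97.7 162. ]
lid [452.4  89. ] 32.3 [422, 61, 63, 59, 2907]
136 [ 625.7 -114.   136. ]
lid [452.4  89. ] 32.3 [422, 61, 63, 59, 2907]
149 [ 625.2 -109.2  149. ]
lid [452.4  89. ] 32.3 [422, 61, 63, 59, 2907]
162 [ 624.7 -104.5  162. ]
```

View pics/w5.png

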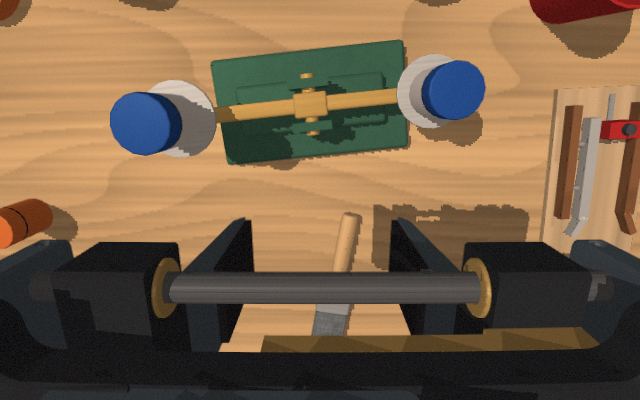

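Pot B, on the right pan, has dropped. Its lid images at about 59 px (low), against about 63 px for the left one (high), and the ray positions match z=136 on the right and z=162 on the left. I'll pick B up slowly and look at the bay.

```bash
python3 - <<'E'
from h import *
x,y=625.3,-117.3
r.movel([x,y,200],vel=300); r.movel([x,y,114],vel=150)
r.grip(0.3,60); st()
r.movel([x,y,150],vel=40); r.movel([x,y,200],vel=150); st()
r.movel([395,-345,250],vel=350)
r.hold(0.2)
f,cam=grab("wrist","w6"); st()
cv2.imwrite("pics/w6c.png",cv2.resize(f[0:260,180:460,::-1],None,fx=2.2,fy=2.2,interpolation=cv2.INTER_CUBIC))
E
```

```text
t 19.43 [ 625.4 -117.5  114.3] F [-0.86 -0.9   1.97] gap 40.9 ff 60.0
t 20.97 [ 625.  -117.2  199.6] F [-0.22  0.16 -1.05] gap 40.8 ff 60.0
t 22.3 [ 395.8 -344.1  249.6] F [-0.91  0.5  -1.31] gap 41.0 ff 60.0
```

View pics/w6c.png

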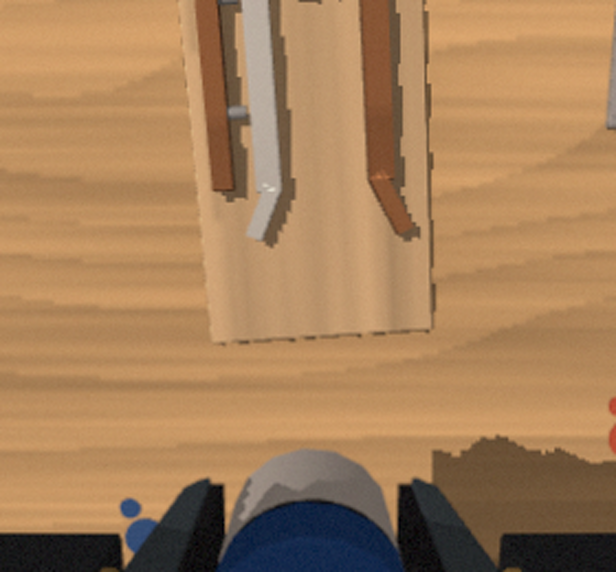

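The crop shows the board's near edge from (214,342) to (431,329). The right wall's inner top edge runs (361,0) to (370,178) and the cheek's (268,0) to (283,185). The stop is out of frame, so I'll take one more look from further in.

```bash
python3 - <<'E'
from h import *
import pickle
r.movel([465,-345,265],vel=300); r.hold(0.25)
f,cam=grab("wrist","w7"); st()
pickle.dump(cam,open('cam7.pkl','wb'))
cv2.imwrite("pics/w7c.png",cv2.resize(f[0:240,210:440,::-1],None,fx=2.5,fy=2.5,interpolation=cv2.INTER_CUBIC))
E
```

```text
t 22.99 [ 464.2 -344.9  265. ] F [-0.39 -0.42 -1.68] gap 41.0 ff 60.0
```

View pics/w7c.png

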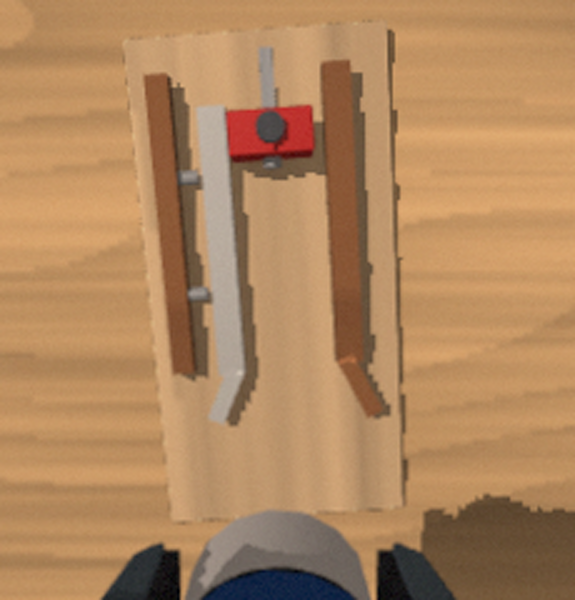

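The whole bay is in view. The board corners are at (125,40), (390,23), (404,507) and (173,521), the right wall's inner edge runs (321,63) to (337,358), the cheek is at (226,106) to (244,372), and the red block's front edge is near (230,157) to (313,152). I'll compute the bay frame from these.

```bash
python3 - <<'E'
from h import *
import pickle
cam=pickle.load(open('cam7.pkl','rb'))
P=lambda q,z:onz(cam,(q[0]/2.5+210,q[1]/2.5),z)[:2]
fl,fr,nr,nl=[P(q,8) for q in ((125,40),(390,23),(404,507),(173,521))]
print(np.round([fl,fr,nr,nl],1))
L=lambda a,b:np.round(np.hypot(*(a-b)),1)
print('len',L(fl,nl),L(fr,nr),'wid',L(fl,fr),L(nl,nr))
o=(fl+fr+nr+nl)/4
ang=lambda d:np.arctan2(d[1],d[0])
w0,w1=P((337,358),22),P((321,63),22)
c0,c1=P((244,372),22),P((226,106),22)
print('yaw',ang(fl-nl),ang(fr-nr),ang(fl-fr)-np.pi/2,ang(nl-nr)-np.pi/2,'wall',ang(w1-w0),'cheek',ang(c1-c0))
yaw=np.mean([ang(fl-nl),ang(fr-nr),ang(fl-fr)-np.pi/2,ang(nl-nr)-np.pi/2,ang(w1-w0)])
ex=np.array([np.cos(yaw),np.sin(yaw)]);ey=np.array([-ex[1],ex[0]])
print('o',o,yaw)
B=lambda p:np.round([(p-o)@ex,(p-o)@ey],1)
print('wall y',B(w0),B(w1),'cheek',B(c0),B(c1),'stop',B(P((230,157),34)),B(P((313,152),34)))
E
```

```text
[[ 632.1 -277.8]
 [ 638.6 -393.1]
 [ 419.9 -406.7]
 [ 412.8 -291.8]]
len 219.7 219.1 wid 115.5 115.2
yaw 0.0637170846926914 0.06238957302957527 0.05639939605220512 0.0616955349779833 wall 0.0693219591504861 cheek 0.05640088940738664
o [ 525.85939944 -342.34171451] 0.06270470958058824
wall y [-32.5 -27. ] [ 92.3 -26.1] cheek [-36.1  16. ] [77.9 15.3] stop [55.9 14.6] [ 55.6 -20.3]
```

Lengths and widths match the 220×115 mm board. The wall, cheek and stop all say the channel axis lies 3.1 mm right of the board's centreline, and the stop's face is at about x=56, so home is at about 35. I'll set the pot down and slide in.

```bash
cat >> h.py <<'E'
YAW=0.0627
EX=np.array([np.cos(YAW),np.sin(YAW)]);EY=np.array([-EX[1],EX[0]])
O=np.array([525.86,-342.34])-3.1*EY
def W(x,z,y=0): p=O+x*EX+y*EY; return [p[0],p[1],z]
def F(n=6):
    v=[]
    for _ in range(n): v.append(r.get_state()['contact_force']); r.hold(0.02)
    v=np.mean(v,0); return np.array([-v[:2]@EX,v[:2]@EY,v[2]])
E
python3 - <<'E'
from h import *
R=[np.pi,0,YAW]
r.move_to(W(-85,110),R); r.movel(W(-85,52),vel=100); print('free',F().round(2))
for z in (47,46.5,46,45.5,45):
    r.movel(W(-85,z),vel=15); f=F(4); print(z,f.round(2))
    if f[2]>2: break
z+=0.3
r.movel(W(-85,z),vel=10)
for x in (-60,-40,-20,0,15):
    r.movel(W(x,z),vel=50); print(x,F(3).round(2))
s=st(); print(s['ft_torque'].round(3),z)
f,cam=grab("wrist","w8")
E
```

```text
free [ 0.16  0.24 -1.26]
47 [-0.26 -0.02 -0.97]
46.5 [-0.5  -0.3  -0.39]
46 [0.48 0.67 5.04]
-60 [4.56 0.15 7.69]
-40 [ 6.68 -0.94  8.56]
-20 [ 4.59 -2.27  6.52]
0 [ 4.35 -2.04  6.14]
15 [ 3.97 -2.12  6.02]
t 28.93 [ 540.2 -345.6   46.6] F [-3.97 -2.83  5.94] gap 40.8 ff 60.0
[-0.5    0.838  0.011] 46.3
```

```bash
python3 - <<'E'
from h import *
z=46.7
r.movel(W(15,z),vel=10); print(F(3).round(2))
x=15; base=[]
while x<60:
    x+=1.0
    r.movel(W(x,z),vel=20); f=F(3); print(x,f.round(2),end=' ')
    if x<=27: base.append(f[0])
    elif f[0]-np.mean(base)>3: break
print(); print('drag',np.mean(base),np.std(base)); st()
E
```

```text
[ 3.53 -3.83  3.73]
16.0 [ 4.55 -3.45  4.21] 17.0 [ 5.21 -3.43  5.02] 18.0 [ 5.01 -3.05  4.85] 19.0 [ 5.15 -2.96  4.53] 20.0 [ 5.39 -3.01  5.38] 21.0 [ 5.49 -2.63  5.65] 22.0 [ 5.56 -2.82  5.29] 23.0 [ 5.64 -2.38  5.12] 24.0 [ 5.52 -2.7   5.84] 25.0 [ 5.41 -2.92  5.06] 26.0 [ 5.73 -2.56  5.62] 27.0 [ 5.72 -2.66  5.57] 28.0 [ 5.18 -2.26  5.82] 29.0 [ 5.67 -2.78  5.77] 30.0 [ 5.29 -2.9   5.67] 31.0 [ 5.73 -2.29  5.13] 32.0 [ 5.5  -2.87  5.43] 33.0 [ 5.98 -2.82  5.37] 34.0 [ 5.56 -2.41  5.98] 35.0 [ 6.35 -2.18  5.66] 36.0 [ 6.28 -1.92  5.75] 37.0 [ 6.02 -2.73  6.11] 38.0 [ 6.07 -2.94  6.24] 39.0 [ 7.51 -2.5   7.06] 40.0 [ 9.5  -2.64  8.26] 
drag 5.3657975612475965 0.3263125102400873
t 36.78 [ 562.8 -343.5   46.8] F [-10.64  -4.38   8.83] gap 40.9 ff 60.0
```

Contact is felt at about x=38–39 with a drag of about 5.5 N, so the pot has leaned in the grip. I'll let go so it stands up, regrip lower and press from there.

```bash
python3 - <<'E'
from h import *
z=44
r.movel(W(38,46.7),vel=10); print(F(3).round(2))
r.grip(0.62); r.hold(0.3); print('free',F(5).round(2))
r.movel(W(33,z),vel=30); 
r.grip(0.3,60); print('regrip',F(4).round(2)); x=33
while x<46:
    x+=0.5
    r.movel(W(x,z),vel=10); f=F(3); print(x,f.round(2),end=' ')
    if f[0]>8: break
print(); st()
E
```

```text
[ 5.67 -2.75  5.06]
free [-0.13 -0.01 -0.26]
regrip [ 0.45 -3.15  1.01]
33.5 [ 2.64 -4.66  2.84] 34.0 [ 2.8  -4.39  3.45] 34.5 [ 4.1  -5.14  3.88] 35.0 [ 5.67 -4.9   5.18] 35.5 [ 6.59 -4.9   5.69] 36.0 [ 7.65 -5.32  6.37] 36.5 [ 8.92 -5.26  6.82] 
t 40.92 [ 559.8 -344.    44.5] F [-8.29 -6.11  7.18] gap 40.9 ff 60.0
```

```bash
python3 - <<'E'
from h import *
z=44; x=36.5; f=F(3)
while x<44 and f[0]<13.9:
    x+=0.3 if f[0]>12.5 else 0.5
    r.movel(W(x,z),vel=10); f=F(3); print(round(x,1),f.round(2),end=' ')
r.hold(0.5); print('held',F(4).round(2)); st()
E
```

```text
37.0 [ 9.5  -5.45  7.1 ] 37.5 [10.41 -5.07  8.2 ] 38.0 [12.2  -5.92  9.11] 38.5 [13.17 -5.56  9.61] 38.8 [13.29 -6.01 10.06] 39.1 [14.04 -5.71 10.83] held [13.7  -5.56 10.8 ]
t 43.33 [ 560.2 -344.    44.6] F [-14.13  -7.21   9.8 ] gap 41.3 ff 60.0
```

The arm gives about 5 mm under load: actual x is about 34, so the pot is rigidly against the stop. The total is about 14 N including drag. I'll relieve the floor load a little so that most of this goes into the stop, while staying under 15 N in total.

```bash
python3 - <<'E'
from h import *
x=39.1
for z in (44.2,44.4): 
    r.movel(W(x,z),vel=5); print(z,F(4).round(2))
r.hold(0.3); print('held',F(4).round(2)); st()
# relax to light push, then release
r.movel(W(36,44.3),vel=20); print('relaxed',F(4).round(2)); s=st()
r.grip(0.62); r.hold(0.3); print('free',F(4).round(2)); st()
r.movel(W(34.5,150),vel=120)
r.movel(W(-40,200),vel=250); r.hold(0.2)
f,cam=grab("wrist","w9"); s=st()
cv2.imwrite("pics/w9c.png",cv2.resize(f[0:240,210:440,::-1],None,fx=2.5,fy=2.5,interpolation=cv2.INTER_CUBIC))
p=lid(cam,f,W(35,68),68); d=p[:2]-O; print('pot bay xy',d@EX,d@EY)
E
```

```text
44.2 [13.89 -5.59 10.21]
44.4 [13.6  -6.15  8.28]
held [14.1  -5.85  9.19]
t 44.33 [ 560.2 -343.9   44.6] F [-13.37  -7.56   8.41] gap 41.1 ff 60.0
relaxed [ 6.96 -5.45  4.79]
t 44.71 [ 559.8 -343.9   44.5] F [-7.08 -6.07  5.78] gap 40.8 ff 60.0
free [-0.07  0.12  0.01]
t 45.52 [ 562.  -343.1   44.3] F [ 0.07 -0.73 -0.62] gap 56.5 ff 0.0
t 47.32 [ 486.8 -347.5  198.6] F [ 0.15 -0.15 -0.53] gap 56.3 ff 0.0
lid [324.7 103.4] 26.3 [300, 78, 51, 52, 2115]
pot bay xy 35.96494101339501 -1.705878264711829
```

View pics/w9c.png

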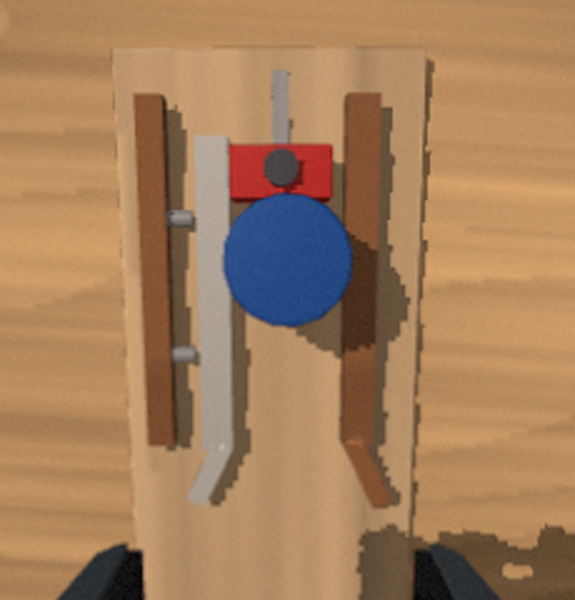

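The pot stands in the channel with its lid at (288,260), touching the red block, at bay x≈36 (home range). At x=-60, before the cheek, the slide already needed 4.6 N against about 9 N of floor load, so part of the 14 N may have been floor friction. I'll repeat the press cleanly with closed fingers from behind, with no floor load and the total kept under 14 N.

```bash
python3 - <<'E'
from h import *
y=-1.7
r.grip(0.0,20); r.movel(W(-25,100,y),vel=250); r.movel(W(-25,40,y),vel=120)
b=F(5); print('free',b.round(2)); x=-8
r.movel(W(x,40,y),vel=60); f=F(3)-b; print(x,f.round(2))
while x<16 and f[0]<12.3:
    x+=0.4 if f[0]>10 else 1.0
    r.movel(W(x,40,y),vel=15); f=F(2)-b; s=r.get_state()['eef_pos']; print(round(x,1),f.round(1),((s[:2]-O)@EX).round(1),end=' | ')
r.hold(0.6); print('held',(F(4)-b).round(2)); st()
r.movel(W(-25,40,y),vel=60); r.movel(W(-25,150,y),vel=200); r.movel(W(-40,200),vel=200); r.hold(0.2)
f,cam=grab("wrist","w10"); st()
p=lid(cam,f,W(35,68),68); d=p[:2]-O; print('pot bay xy',d@EX,d@EY)
g,ct=grab("scene","s10"); cv2.imwrite("pics/s10c.png",cv2.resize(g[100:340,110:430,::-1],None,fx=2.4,fy=2.4,interpolation=cv2.INTER_CUBIC))
E
```

```text
free [ 0.05 -0.14  0.17]
-8 [ 0.06  0.03 -0.7 ]
-7.0 [-0.   0.2  0.1] -7.1 | -6.0 [-0.1 -0.  -0.7] -6.0 | -5.0 [ 0.2  0.7 -0.4] -5.0 | -4.0 [ 0.5  0.1 -0.3] -4.0 | -3.0 [0.7 0.3 0.7] -3.3 | -2.0 [5.3 0.  3.4] -2.8 | -1.0 [ 7.4 -0.3  5.3] -2.7 | 0.0 [ 9.8 -0.5  7. ] -2.5 | 1.0 [12.3 -0.9  9. ] -2.4 | 1.4 [13.1 -0.8  9.5] -2.4 | held [13.14 -0.89  9.52]
t 53.52 [ 523.8 -347.1   40.4] F [-14.37  -2.44   8.97] gap 0.5 ff 6.6
t 55.48 [ 485.8 -347.5  198.4] F [0.11 0.35 0.02] gap 0.7 ff 0.0
lid [324.7 101.8] 26.6 [300, 76, 51, 53, 2137]
pot bay xy 35.88819648356933 -1.5041516057435411
```

View pics/s10c.png

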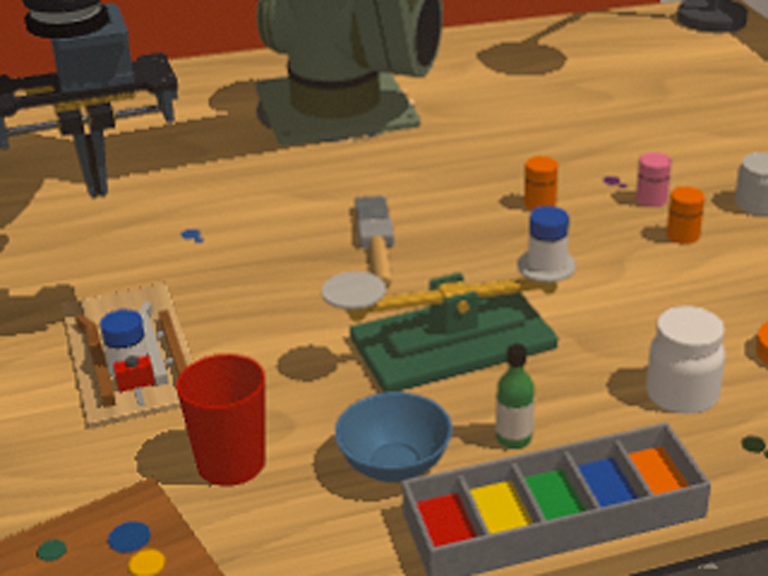

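The scene view shows pot A standing on its pan at (548,240), pot B upright against the red stop at (122,340), and everything else in place. Handing in.

```bash
python3 -c "
from station import r
print(r.close_job())"
```

```text
the job is handed in; nothing more can be done
None
```

The job is handed in at about 55 s of the 72 s: the right-hand pot (pot_b) dropped and now stands upright against the red stop, pressed twice with 13–14 N read at the wrist (drag included, so the force on the stop itself is only estimated, at roughly 10 N); the lighter pot_a is still on the left pan, and nothing else looks disturbed in the last picture.

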